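# Pin the specimen carriage home on its rail

## Robot

A 6-joint arm with a two-finger parallel gripper is mounted at the origin on the work surface. World frame = base frame: x ahead of the robot, y to its left, z up, the work surface at z = 0. Lengths are in m, angles in degrees, forces in N, time in s.
With the tool pointing down it reaches from about 0.4 to 0.825 m from the base axis. Payload 7 kg.
Tool frame: the origin (TCP) lies midway between the tips of the shut fingers; the grasp point (between the pads) lies 19 mm behind it; x points along the fingers, z is the direction in which the jaws open and shut, and the axes are right-handed (so a half turn about x gives the same grasp; the last joint's range is limited). The gripper opens to 88 mm and grips with 3 to 60 N. Pads are 19 mm wide; open, the fingers measure 130 mm over their backs; the gripper's body (78 mm by 193 mm) begins 47 mm behind the grasp point.
Start: joints at [80.163, 20.546, 0.682, 0, -70.136, -16.507], TCP at [0.3, 0.605, 0.227] pointing down, gripper open.
Joint ranges: [-176.03, 176.03], [-82.01, 121.73], [-58.28, 71.71], [-173.87, 95.51], [-174.79, -0.11], [-173.66, 173.66]. Speed limits (degrees/s): [136.94, 136.94, 172.46, 180, 180, 180].

## Interface

Orientations are given as [roll, pitch, yaw] about the fixed x, y, z axes, in that order (R = Rz(yaw) Ry(pitch) Rx(roll)).
In Python, from plant import ctrl gives the robot as it stands. The module is installed in compiled form; this text tells all that it offers.
- The arm moves only by the tool servo_tool, never from a script. Its argument "deltas" is a list of rows, each a list of 3 entries, a list of its own where there are three numbers: the turn, a rotation vector about the tool's x, y, z in degrees, then the shift along the tool's x, y, z in cm, then the finger opening in cm, from 0 to 8.76. A call has 1 to 5 rows; each row is the pose to reach, as a shift and turn from the pose measured when the call began, along the tool's axes at that moment; what a row does not reach only later rows make up. A row lasts 1/10 s, in which the tool goes at most 50 mm and 8.59 degrees, less where a joint would pass 70% of its speed; a pose out of reach is approached as far as the arm can. A call with a gripper value outside its range is refused whole. The fingers move at their own pace and stop on an object; the grip force is fixed at half the most. Time passes only in rows, so rows that repeat a pose let the fingers close. It gives the time, the measured TCP pose, the force and the opening at its end, in the units of the state.
- ctrl.get_obs(): the state, without advancing time (a new reading comes with each control period).
- ctrl.snapshot(name): name is "scene" or "top"; returns a dict with "image" (384x512x3 uint8, red, green, blue), "vertical_fov" (degrees; the focal length in pixels is half the picture's height over the tangent of half this angle, whatever the lens; pixels are square), "cx", "cy" (the principal point, pixels), "rvec" (rotation vector, rad) and "tvec" (3), from world to camera coordinates, as OpenCV has them. Camera axes: x right, y down, z forward; pixel columns grow to the right and rows downward; lengths in m; the calibration is good to about 2 mm. A picture is of the moment at which its call begins. There is no depth.
- ctrl.close_job(): hands the job in, once; it reports no verdict.
The state is a dict: "clock": time; "joint_pos": joint angles; "qvel": joint speeds; "tau": joint torques, N m; "tool_pos": TCP position; "orientation": TCP orientation; "force": force on the tool from outside, world axes, zero at the start; "moment": the same for the moment, N m; "opening": finger opening in m.
Only numpy, scipy, OpenCV 4.12 (cv2) and the standard library are available. Lean on these libraries where they do the work, as an engineer would, in place of code of your own. Each camera call takes 0.05 s, during which the arm holds its last target. There are 200 camera calls.

## Task

Slide the specimen carriage along its rail all the way home against the end stop, so that its hole lines up with the hole in the rail below. Then take the quick-release pin from its stand, hold its red button squeezed in, insert it down through both holes until the collar rests flat on the carriage, and let go so that the button springs out and the pin locks. Do not disturb the other things on the bench.

Things in the scene. Friction and masses are not known exactly. Their poses are not given: they have to be found in the camera images.
- rail: cream channel fixed to the bench, 114 x 290 mm, origin at the centre of its underside; +y points along it to the cream end stop. The dark grey carriage, 100 x 170 x 12 mm, rides on it, its top 71 mm above the bench, level with the stop's. On the carriage stand a post, and between post and hole, 52 mm from the post, a red specimen puck (40 mm diameter, top 84 mm above the bench).
- carriage (a joint): how far the carriage has slid along the rail's +y, in m: 0 at the far-out end, 0.075 home, its edge against the end stop, where the two holes line up. It starts 40 to 75 mm short of home. Drag about 3 N, no spring: it stays where left.
- carriage_post (a point): centre of the carriage's upright aluminium post, the handle to slide it by: 22 mm diameter, 45 mm tall, this point 97.5 mm above the bench; at its foot a dark disc of 34 mm diameter, 4 mm thick. Axes as the rail's.
- carriage_hole (a point): centre of the mouth of the carriage's 18 mm through hole, on its top face, 71 mm above the bench, 110 mm from the post along +y. It moves with the carriage and meets lock_hole when the carriage is home. Axes as the rail's.
- lock_hole (a point): fixed point on the axis of the 18 mm hole in the rail's aluminium cross plate (12 mm thick, 45 to 57 mm above the bench, open below), taken at the height of the carriage's top, 71 mm above the bench. Axes as the rail's: +y towards the end stop, +z up.
- pin: loose ball-lock pin, 0.14 to 0.22 kg, 118 mm long, upright in its stand. Steel shank 16 mm diameter, 52 mm long, the last 10 mm tapered to 8 mm; dark collar 40 mm diameter, 6 mm thick; above it a yellow grip block 26 (x) x 30 (y) x 60 mm tall with a red button in its +y side. Origin on the axis at the collar's underside, +z up.
- pin_grip (a point): centre of the pin's yellow grip and level with the button's centre, 36 mm above the collar's underside (96 mm above the bench as parked); axes as the pin's. Gripped along y it is 38 mm wide with the button out, 32 mm with it fully in; gripped along x (26 mm) the button stays out.
- pin_collar (a point): centre of the collar's underside, on the shank axis; axes as the pin's.
- pin_tip (a point): the shank's lower end, 52 mm below the collar's underside; axes as the pin's. Two brass balls stick out of the shank along x, 23 mm over both, 29 to 37 mm below the collar: they cannot pass the holes unless the button is fully in, which draws them flush; let go below the cross plate they come out and lock.
- pin_button (a joint): how far the pin's red button (18 mm wide, 30 mm tall, standing 8 mm proud of the grip's +y side) is pressed, in m: 0 out, 0.006 fully in with the balls flush. Spring return: 6 N to start, 12 N fully in; a grip of about 40 N along y holds it in.
- stand: navy parking block for the pin, 70 x 70 x 60 mm tall, fixed, with a 28 mm hole down its middle in which the pin hangs loosely by its collar. Origin at the centre of its underside, +z up.
- puck_block: bystander, fixed: wooden block 70 x 70 x 45 mm with four specimen pucks; origin under its centre.
- dish: bystander: glass dish, 90 mm diameter, 16 mm tall; origin under its centre.
- screwdriver: bystander: screwdriver lying along the bench; origin on its underside.
- eyepiece: bystander: black eyepiece, 48 mm diameter, 62 mm tall; origin under its centre.
- wash_bottle: bystander: white bottle with blue cap, 60 mm diameter, 150 mm tall; origin under its centre.
- jar: bystander: amber jar, 70 mm diameter, 80 mm tall; origin under its centre.
- canister: bystander: brass canister, 44 mm diameter, 70 mm tall; origin under its centre.
Mind the look-alikes: they are no part of the job. Leave any brown or green look-alike of the pin alone.

How it is judged (in metres and radians):
On the way, in this order (a step that is already met when the one before it is completed fails the run):
1. the carriage is slid home against its stop (within 4 mm), with the pin still out of the holes (value of joint carriage above 0.071 m and horizontal distance between pin_tip and lock_hole above 0.03 m), for 0.2 s.
2. the pin's tip is in the holes, at least 12 mm below the carriage's top, while its button is squeezed in by more than 4.5 mm of its 6 (z of pin_tip in the frame of lock_hole below -0.012 m and horizontal distance between pin_tip and lock_hole below 0.006 m and value of joint pin_button above 0.0045 m), for 0.05 s.
At the end, for the whole second after the job is handed in: The carriage is home (joint above 0.071 m); the pin stands upright (within 0.1 rad) through both holes, its collar's underside within 4 mm sideways of the hole's axis and within 3 mm of the carriage's top; its button is sprung out (pressed less than 1.5 mm), and the pin is at rest (value of joint carriage above 0.071 m and horizontal distance between pin_collar and lock_hole below 0.004 m and z of pin_collar in the frame of lock_hole between -0.003 and 0.003 m and angle between pin_collar's own z axis and vertical below 0.1 rad and value of joint pin_button below 0.0015 m and linear speed of pin below 0.03 m/s); the robot touches nothing.
It fails at once if a bystander (dish, screwdriver, eyepiece, wash bottle, jar or brass canister) is moved by more than 20 mm (distance of any of dish, screwdriver, eyepiece, wash_bottle, jar, canister from where it was at the start of the episode above 0.02 m).
It also fails if it takes over 56 s, if anything falls off the work surface, if the arm or the gripper's body presses on something with over 40 N, if the wrist force passes 120 N, or if a joint passes its speed limit or range.

## Working session

There is one attempt and no reset: what is moved stays moved. The work goes in short steps, Python scripts to look and compute and a tool call to move; the robot and the scene stay as the last step left them, time stands still between calls to the robot, and variables do not carry over. Pictures are saved under pics/ and viewed, on a budget of 10 in all, crops included, one or two more only if the job needs it, and the job is handed in when it is done.

Besides the shell and the picture viewer there is one more tool, called after "Request:" as a command line: name --argument value ..., lists and objects as JSON in quotes. servo_tool: Moves the arm, as the interface text tells. Its arguments: {"type":"object","properties":{"deltas":{"type":"array","items":{"type":"array"}}},"required":["deltas"]}

```bash
mkdir -p pics
cat > h.py <<'E'
import numpy as np, cv2
from plant import ctrl
from scipy.spatial.transform import Rotation as R
def snap(n,name=None):
    s=ctrl.snapshot(n); im=s["image"]
    s["R"]=cv2.Rodrigues(np.array(s["rvec"],float))[0]; s["t"]=np.array(s["tvec"],float).ravel()
    s["f"]=im.shape[0]/2/np.tan(np.radians(s["vertical_fov"])/2)
    if name: cv2.imwrite("pics/"+name+".png",im[:,:,::-1])
    return s
def ray(s,u,v,z):
    d=s["R"].T@np.array([(u-s["cx"])/s["f"],(v-s["cy"])/s["f"],1]); c=-s["R"].T@s["t"]
    return c+d*(z-c[2])/d[2]
def proj(s,p):
    q=s["R"]@np.array(p)+s["t"]; return np.array([s["cx"]+s["f"]*q[0]/q[2],s["cy"]+s["f"]*q[1]/q[2]])
def totool(p):
    o=ctrl.get_obs(); M=R.from_euler("xyz",o["orientation"],degrees=True)
    return M.inv().apply(np.array(p)-o["tool_pos"])*100
E
python3 - <<'E'
from h import *
a=snap("top","top0");b=snap("scene","scene0")
for s in(a,b): print(s["f"],s["cx"],s["cy"],-s["R"].T@s["t"])
o=ctrl.get_obs();print(o); print(R.from_euler("xyz",o["orientation"],degrees=True).as_matrix().round(3))
import numpy as np
cv2.imwrite("pics/top0.png",cv2.resize(a["image"][:,:,::-1],(768,576)))
cv2.imwrite("pics/scene0.png",cv2.resize(b["image"][:,:,::-1],(768,576)))
E
```

```text
365.08559254790583 256.6518319834052 197.41591544986645 [0.41289796 0.00739492 1.33636685]
397.0160290258026 252.4771974416352 188.40498145614993 [ 1.30283998 -0.20183466  0.96109241]
{'clock': 0.1, 'joint_pos': array([ 8.01612221e+01,  2.05862143e+01,  6.40305674e-01, -1.74670626e-02,
       -7.01364611e+01, -1.65076603e+01]), 'qvel': array([-0.08652928, -0.23723531,  0.12099042,  0.08568889,  0.00688841,
        0.02493309]), 'tau': array([-2.38002700e-03, -5.84162557e+01,  2.93752509e+01,  7.01562077e+00,
        1.02320398e-02, -5.20163394e-05]), 'tool_pos': array([0.2993883 , 0.60449221, 0.22573958]), 'orientation': array([   5.23438206,   89.91600895, -111.11800298]), 'force': array([-0.22607233, -0.17196754,  0.0394418 ]), 'moment': array([-0.01568315, -0.00871391, -0.0237076 ]), 'opening': 0.08750577319699454}
[[-0.001  0.896 -0.444]
 [-0.001 -0.444 -0.896]
 [-1.     0.     0.001]]
```

View pics/top0.png

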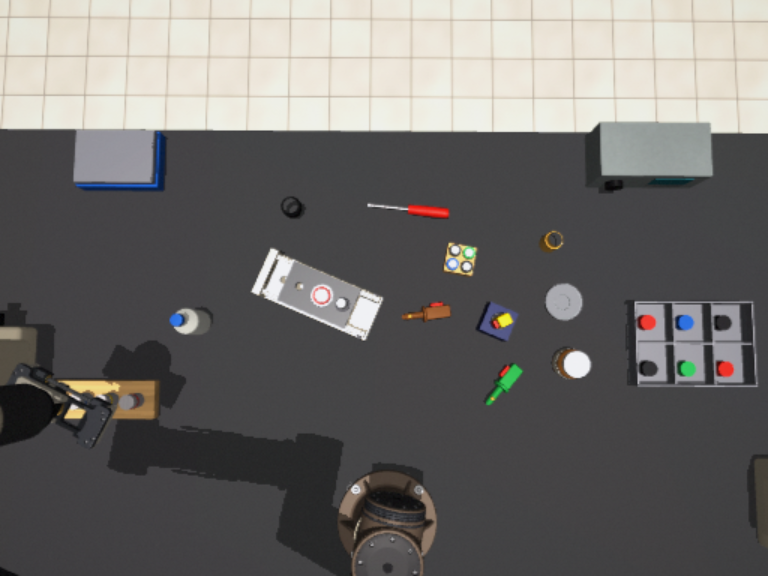

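View pics/scene0.png

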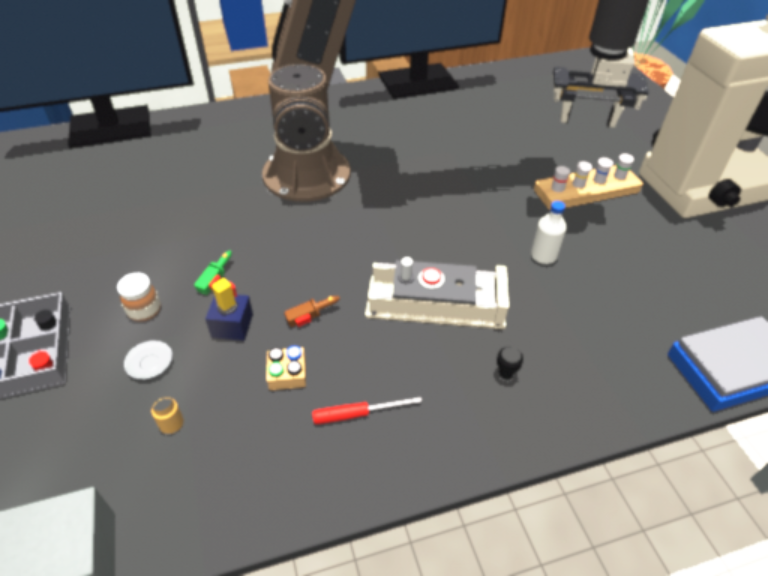

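The top view shows the rail with its stop at upper left (265,272), the carriage hole (299,286), puck (321,296) and post (342,303). The pin is in the navy stand at (500,320). The brown and green look-alikes lie nearby. I'll take an enlarged crop for detail.

Run:
```python
from h import *
a=snap("top");b=snap("scene")
def crop(s,x,y,w,h,k): return cv2.resize(s["image"][y:y+h,x:x+w,::-1],(w*k,h*k),interpolation=cv2.INTER_CUBIC)
A=crop(a,162,160,100,72,5);B=crop(a,312,190,45,45,6);C=crop(b,240,165,105,60,5);D=crop(b,130,170,45,60,5)
cv=np.zeros((600,800,3),np.uint8)
for I,x,y in((A,0,0),(B,510,0),(C,0,290 if 0 else 295),(D,560,295)): 
    I=I[:600-y,:800-x]; cv[y:y+I.shape[0],x:x+I.shape[1]]=I
cv2.imwrite("pics/comp.png",cv)
```

```text
(no output)
```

View pics/comp.png

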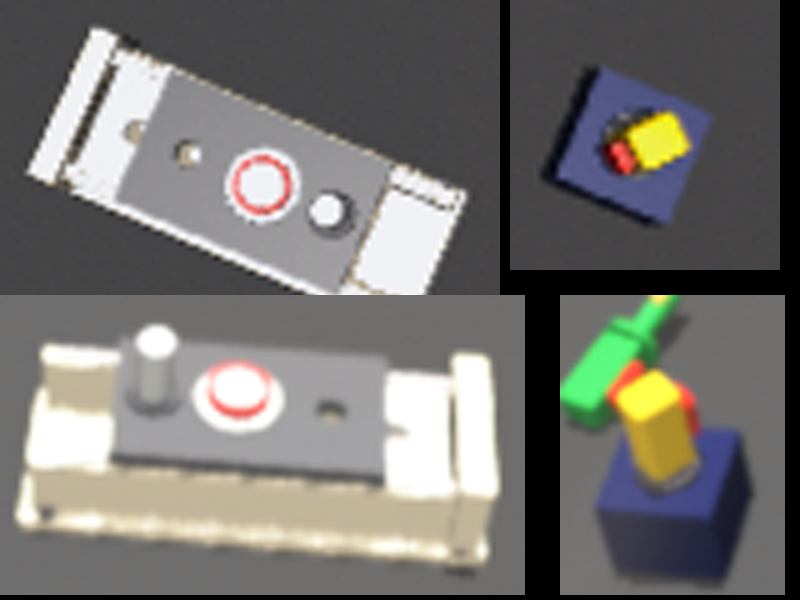

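Run:
```python
from h import *
a=snap("top");b=snap("scene")
c=lambda s,x,y,k,u,v,z:ray(s,x+(u+.5)/k-.5,y+(v+.5)/k-.5,z).round(4)
T=lambda u,v,z:c(a,162,160,5,u,v,z); S=lambda u,v,z:c(b,240,165,5,u,v-295,z)
print("hole",T(187,153,.071),S(331,408,.071)); print("lockplate",T(133,131,.057))
print("postbase/top",T(326,209,.12),S(157,338,.12))
print("puck",T(262,184,.084),S(239,383,.084))
P=[T(170,68,.071),T(118,200,.071),T(393,163,.071),T(342,293,.071)]
print("carr corners",P); 
print("ends",T(98,28,.071),T(30,174,.071),T(466,192,.071))
for p,q in((P[0],P[2]),(P[1],P[3]),(P[1],P[0])):
  d=p-q;print(np.degrees(np.arctan2(d[1],d[0])),np.linalg.norm(d))
def mask(s,lo,hi,box):
  h=cv2.cvtColor(s["image"],cv2.COLOR_RGB2HSV); m=cv2.inRange(h,lo,hi); k=np.zeros_like(m);x,y,w,hh=box;k[y:y+hh,x:x+w]=1;return m*k
for s,box in((a,(312,190,45,45)),(b,(130,170,45,60))):
  m=mask(s,(22,120,120),(35,255,255),box); ct=max(cv2.findContours(m,0,2)[0],key=cv2.contourArea)
  r=cv2.minAreaRect(ct); bp=cv2.boxPoints(r); print("yellow",r, [ray(s,*p,.126)[:2].round(4) for p in bp], ray(s,*r[0],.126).round(4))
  m=mask(s,(110,80,40),(125,255,255),box);ct=max(cv2.findContours(m,0,2)[0],key=cv2.contourArea)
  if s is a:
    r=cv2.minAreaRect(ct);bp=cv2.boxPoints(r);print("stand",r,ray(s,*r[0],.06).round(4),[ray(s,*p,.06)[:2].round(4) for p in bp])
    m=mask(s,(0,150,80),(8,255,255),box)|mask(s,(172,150,80),(180,255,255),box);M=cv2.moments(m);print("red",ray(s,M["m10"]/M["m00"],M["m01"]/M["m00"],.1).round(4))
print("gripTop scene",c(b,130,170,5,650-560,395-295,.126))
```

```text
hole [0.5469 0.2077 0.071 ] [0.5459 0.2071 0.071 ]
lockplate [0.5638 0.2483 0.057 ]
postbase/top [0.5047 0.1064 0.12  ] [0.5034 0.1059 0.12  ]
puck [0.5244 0.1536 0.084 ] [0.521  0.1548 0.084 ]
carr corners [array([0.6066, 0.2208, 0.071 ]), array([0.5138, 0.2551, 0.071 ]), array([0.5408, 0.0641, 0.071 ]), array([0.4501, 0.0985, 0.071 ])]
ends [0.6346 0.2718 0.071 ] [0.5315 0.3167 0.071 ] [0.5208 0.0131 0.071 ]
67.2219457847494 0.1699544939093992
67.86504020506591 0.16905990062696713
159.7150791237638 0.09893598940729303
yellow ((336.29998779296875, 213.1000213623047), (7.602630138397217, 8.497057914733887), 63.43495178222656) [array([ 0.4723, -0.2395]), array([ 0.4851, -0.2649]), array([ 0.4626, -0.2759]), array([ 0.4499, -0.2505])] [ 0.4675 -0.2577  0.126 ]
stand ((331.91424560546875, 214.00592041015625), (20.46154022216797, 20.23077392578125), 22.61986541748047) [ 0.4672 -0.2568  0.06  ] [array([ 0.4481, -0.21  ]), array([ 0.5136, -0.2379]), array([ 0.4864, -0.3037]), array([ 0.4211, -0.2756])]
red [ 0.4589 -0.2431  0.1   ]
yellow ((148.93833923339844, 195.3356170654297), (20.71628189086914, 12.055237770080566), 69.44395446777344) [array([ 0.4575, -0.2789]), array([ 0.4497, -0.2456]), array([ 0.5311, -0.2356]), array([ 0.5377, -0.2675])] [ 0.4949 -0.2569  0.126 ]
gripTop scene [ 0.4714 -0.2578  0.126 ]
```

Both views agree. Post is at (0.504,0.106), hole at (0.546,0.207), and rail +y points at 67.3°. The pin is at (0.467,-0.257) with its +y at about 117°. Moving over the post, jaws across the rail.

Request:
servo_tool --deltas '[[[86.3, 0, 0], [2.6, 40.5, 35.6], 8.76], [[86.3, 0, 0], [2.6, 40.5, 35.6], 8.76], [[86.3, 0, 0], [2.6, 40.5, 35.6], 8.76], [[86.3, 0, 0], [2.6, 40.5, 35.6], 8.76], [[86.3, 0, 0], [2.6, 40.5, 35.6], 8.76]]'

```text
clock: 0.8
tool_pos: [0.3947, 0.372, 0.2146]
orientation: [171.9, 90.0, 12.3]
force: [2.3, 1.3, 0.1]
opening: 0.0877
```

```bash
cat >> h.py <<'E'
def plan(p,ang,tilt=True):
    "turn (deg) and shift (cm) in tool axes to TCP p, pointing down, jaw axis (tool z) at world angle ang"
    o=ctrl.get_obs(); M=R.from_euler("xyz",o["orientation"],degrees=True)
    c,s=np.cos(np.radians(ang)),np.sin(np.radians(ang)); x=np.array([0,0,-1.]);z=np.array([c,s,0]);y=np.cross(z,x)
    G=R.from_matrix(np.c_[x,y,z]); r=(M.inv()*G).as_rotvec(degrees=True)
    print("t",o["clock"],"pos",o["tool_pos"].round(4),"F",o["force"].round(1),"open",round(o["opening"],4),"j",o["joint_pos"].round(0))
    print("turn",r.round(1),"shift",totool(p).round(2))
E
python3 -c "
from h import *
plan([.504,.106,.2],157.3)"
```

```text
t 0.8 pos [0.3947 0.372  0.2146] F [2.3 1.3 0.1] open 0.0877 j [ 64.   9. -17.   0. -64. -44.]
turn [43.1 -0.   0. ] shift [ 1.46 28.74 -0.99]
```

Request:
servo_tool --deltas '[[[43.1, 0, 0], [1.5, 28.7, -1.0], 8.76], [[43.1, 0, 0], [1.5, 28.7, -1.0], 8.76], [[43.1, 0, 0], [1.5, 28.7, -1.0], 8.76], [[43.1, 0, 0], [1.5, 28.7, -1.0], 8.76], [[43.1, 0, 0], [1.5, 28.7, -1.0], 8.76]]'

```text
clock: 1.3
tool_pos: [0.4894, 0.141, 0.2019]
orientation: [-128.5, 89.9, 28.9]
force: [1.6, 0.9, 0.9]
opening: 0.0879
```

```bash
python3 -c "
from h import *
plan([.504,.106,.092],157.3)"
```

```text
t 1.3 pos [0.4894 0.141  0.2019] F [1.6 0.9 0.9] open 0.0879 j [ 38.   6. -22.   0. -62. -61.]
turn [ 0.1 -0.   0.1] shift [10.99  2.68 -2.68]
```

Request:
servo_tool --deltas '[[[0, 0, 0], [0, 2.7, -2.7], 8.76], [[0, 0, 0], [0, 2.7, -2.7], 8.76], [[0, 0, 0], [4, 2.7, -2.7], 8.76], [[0, 0, 0], [8, 2.7, -2.7], 8.76], [[0, 0, 0], [11, 2.7, -2.7], 8.76]]'

```text
clock: 1.8
tool_pos: [0.5033, 0.1056, 0.0902]
orientation: [-97.8, 90.0, 59.5]
force: [0.2, 1.0, -0.6]
opening: 0.0878
```

```bash
python3 -c "
from h import *
plan([.504,.106,.092],157.3)"
```

```text
t 1.8 pos [0.5033 0.1056 0.0902] F [ 0.2  1.  -0.6] open 0.0878 j [ 34.  13. -30.  -0. -47. -56.]
turn [ 0.1 -0.   0. ] shift [-0.18 -0.06 -0.05]
```

Request:
servo_tool --deltas '[[[0, 0, 0], [0, 0, 0], 0], [[0, 0, 0], [0, 0, 0], 0], [[0, 0, 0], [0, 0, 0], 0], [[0, 0, 0], [0, 0, 0], 0], [[0, 0, 0], [0, 0, 0], 0]]'

```text
clock: 2.3
tool_pos: [0.504, 0.1062, 0.0916]
orientation: [-119.4, 89.8, 38.0]
force: [0.0, -0.3, 0.0]
opening: 0.0528
```

```bash
python3 -c "
from h import *
p=ctrl.get_obs()['tool_pos']
plan(p+.05*np.array([.386,.9225,0]),157.3)"
```

```text
t 2.3 pos [0.504  0.1062 0.0916] F [ 0.  -0.3  0. ] open 0.0528 j [ 34.  13. -30.  -0. -47. -56.]
turn [ 0.1 -0.1  0.2] shift [ 0.01 -5.   -0.01]
```

Tool −y is rail +y. Finishing the close, then sliding.

Request:
servo_tool --deltas '[[[0, 0, 0], [0, 0, 0], 0], [[0, 0, 0], [0, 0, 0], 0], [[0, 0, 0], [0, 0, 0], 0], [[0, 0, 0], [0, 0, 0], 0], [[0, 0, 0], [0, 0, 0], 0]]'

```text
clock: 2.8
tool_pos: [0.5049, 0.106, 0.0917]
orientation: [-132.6, 89.8, 24.8]
force: [4.2, -2.9, -1.9]
opening: 0.0214
```

Request:
servo_tool --deltas '[[[0, 0, 0], [0, -1, 0], 0], [[0, 0, 0], [0, -2, 0], 0], [[0, 0, 0], [0, -3, 0], 0], [[0, 0, 0], [0, -3.7, 0], 0], [[0, 0, 0], [0, -3.7, 0], 0]]'

```text
clock: 3.3
tool_pos: [0.5199, 0.1416, 0.0917]
orientation: [-127.5, 89.7, 30.0]
force: [2.9, 1.7, -1.6]
opening: 0.0214
```

```bash
python3 -c "
from h import *
p=ctrl.get_obs()['tool_pos']
plan(p,157.3)"
```

```text
t 3.3 pos [0.5199 0.1416 0.0917] F [ 2.9  1.7 -1.6] open 0.0214 j [ 36.  15. -27.   0. -48. -59.]
turn [ 0.1 -0.2  0.3] shift [0. 0. 0.]
```

Request:
servo_tool --deltas '[[[0, 0, 0], [0, -0.3, 0], 0], [[0, 0, 0], [0, -0.6, 0], 0], [[0, 0, 0], [0, -0.7, 0], 0], [[0, 0, 0], [0, -0.7, 0], 0]]'

```text
clock: 3.7
tool_pos: [0.521, 0.1445, 0.0917]
orientation: [133.3, 89.8, -69.3]
force: [-0.3, -16.7, 6.6]
opening: 0.0215
```

Request:
servo_tool --deltas '[[[0, 0, 0], [0, -0.3, 0], 0], [[0, 0, 0], [0, -0.5, 0], 0], [[0, 0, 0], [0, -0.5, 0], 0]]'

```text
clock: 4.0
tool_pos: [0.5209, 0.1446, 0.0916]
orientation: [91.5, 89.4, -111.1]
force: [0.0, -22.3, 8.6]
opening: 0.021
```

Contact: the force rose to 22 N and motion stopped. Releasing and rising.

Request:
servo_tool --deltas '[[[0, 0, 0], [0, 0, 0], 5], [[0, 0, 0], [0, 0, 0], 5], [[0, 0, 0], [0, 0, 0], 5], [[0, 0, 0], [-1, 0, 0], 5], [[0, 0, 0], [-4, 0, 0], 8.76]]'

```text
clock: 4.5
tool_pos: [0.5195, 0.1446, 0.1302]
orientation: [78.4, 89.2, -124.2]
force: [0.2, 0.5, -0.0]
opening: 0.0533
```

```bash
python3 -c "
from h import *
plan([.467,-.257,.2],117)"
```

```text
t 4.5 pos [0.5195 0.1446 0.1302] F [ 0.2  0.5 -0. ] open 0.0533 j [ 37.  13. -24.   0. -54. -59.]
turn [40.4 -0.1 -0.8] shift [ -6.46  39.19 -10.57]
```

Request:
servo_tool --deltas '[[[0, 0, -0.8], [-5, 0, 0], 8.76], [[40.4, 0, -0.8], [-7, 39.2, -10.6], 8.76], [[40.4, 0, -0.8], [-7, 39.2, -10.6], 8.76], [[40.4, 0, -0.8], [-7, 39.2, -10.6], 8.76], [[40.4, 0, -0.8], [-7, 39.2, -10.6], 8.76]]'

```text
clock: 5.0
tool_pos: [0.4938, -0.0538, 0.1939]
orientation: [-136.4, 89.8, -13.6]
force: [1.2, 0.4, 0.1]
opening: 0.0868
```

```bash
python3 -c "
from h import *
plan([.467,-.257,.2],117)"
```

```text
t 5.0 pos [ 0.4938 -0.0538  0.1939] F [1.2 0.4 0.1] open 0.0868 j [ 17.   5. -24.   0. -61. -74.]
turn [ 5.7 -0.1  0.1] shift [ -0.6   13.25 -15.64]
```

Before going on, the arm is clear of both rail and pin: refining both from the pictures.

Run:
```python
from h import *
a=snap("top");b=snap("scene")
def crop(s,x,y,w,h,k): return cv2.resize(s["image"][y:y+h,x:x+w,::-1],(w*k,h*k),interpolation=cv2.INTER_CUBIC)
h=(.5635,.246,.071); print("pred hole px",proj(a,h),proj(b,h))
A=crop(a,165,165,70,56,6);B=crop(a,315,195,36,36,10);C=crop(b,260,165,85,60,5);D=crop(b,130,175,37,50,6)
cv=np.zeros((660,790,3),np.uint8)
for I,x,y in((A,0,0),(B,425,0),(C,0,340),(D,430,362)):
    I=I[:600-y]; cv[y:y+I.shape[0],x:x+I.shape[1]]=I
cv2.imwrite("pics/comp2.png",cv[:600])
```

```text
pred hole px [188.12198046 185.40308106] [319.69899988 188.5539683 ]
```

View pics/comp2.png

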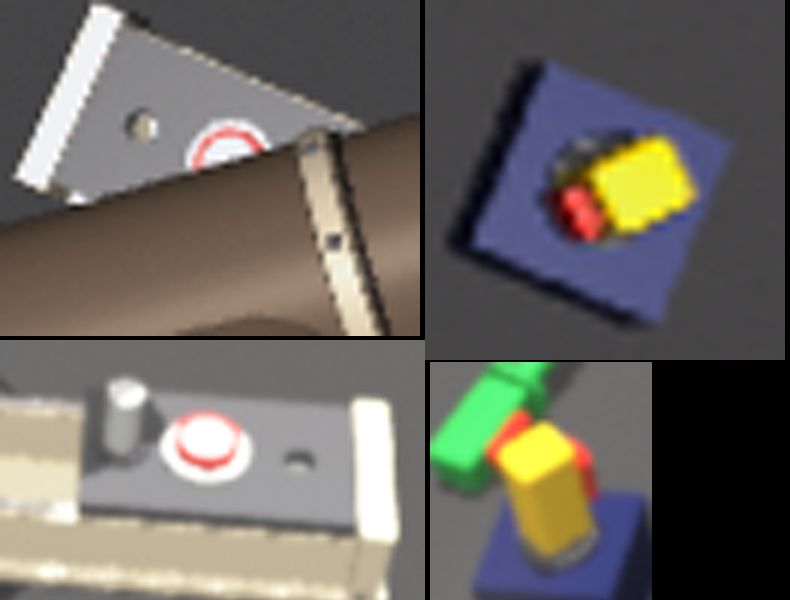

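The carriage now sits flush against the stop. The hole shows at top (188.1,185.6) and scene (319.6,188.4), both within 0.2 px of the prediction for (0.5635,0.246). The pin is centred at about (0.467,-0.2575), button side at about 120°.

```bash
python3 -c "
from h import *
plan([.467,-.2575,.19],120)"
```

```text
t 5.1 pos [ 0.4931 -0.0565  0.1939] F [ 0.9 -0.5 -0.1] open 0.0872 j [ 16.   5. -24.   0. -61. -74.]
turn [ 2.5 -0.1  0.1] shift [  0.41  13.   -15.55]
```

Request:
servo_tool --deltas '[[[2.5, 0, 0], [0.4, 13, -15.5], 8.76], [[2.5, 0, 0], [0.4, 13, -15.5], 8.76], [[2.5, 0, 0], [0.4, 13, -15.5], 8.76], [[2.5, 0, 0], [0.4, 13, -15.5], 8.76], [[2.5, 0, 0], [0.4, 13, -15.5], 8.76]]'

```text
clock: 5.6
tool_pos: [0.4662, -0.2606, 0.1905]
orientation: [-154.7, 89.8, -34.8]
force: [-0.1, 0.9, -0.4]
opening: 0.0873
```

```bash
python3 -c "
from h import *
plan([.467,-.2575,.077],120)"
```

```text
t 5.6 pos [ 0.4662 -0.2606  0.1905] F [-0.1  0.9 -0.4] open 0.0873 j [ -8.   9. -20.   0. -61. -52.]
turn [-0.2 -0.1  0.1] shift [11.35 -0.21  0.26]
```

Request:
servo_tool --deltas '[[[0, 0, 0], [2, -0.2, 0.3], 8.76], [[0, 0, 0], [5.5, -0.2, 0.3], 8.76], [[0, 0, 0], [9, -0.2, 0.3], 8.76], [[0, 0, 0], [11.3, -0.2, 0.3], 8.76], [[0, 0, 0], [11.3, -0.2, 0.3], 8.76]]'

```text
clock: 6.1
tool_pos: [0.4652, -0.256, 0.075]
orientation: [62.2, 89.8, -177.9]
force: [0.1, 0.1, 0.3]
opening: 0.0873
```

Request:
servo_tool --deltas '[[[0, 0, 0], [0, 0, 0], 0], [[0, 0, 0], [0, 0, 0], 0], [[0, 0, 0], [0, 0, 0], 0], [[0, 0, 0], [0, 0, 0], 0], [[0, 0, 0], [0, 0, 0], 0]]'

```text
clock: 6.6
tool_pos: [0.4656, -0.256, 0.0757]
orientation: [71.7, 89.9, -168.4]
force: [-0.9, 0.5, -0.2]
opening: 0.0532
```

Request:
servo_tool --deltas '[[[0, 0, 0], [0, 0, 0], 0], [[0, 0, 0], [0, 0, 0], 0], [[0, 0, 0], [0, 0, 0], 0], [[0, 0, 0], [0, 0, 0], 0]]'

```text
clock: 7.0
tool_pos: [0.4662, -0.2563, 0.0762]
orientation: [118.9, 89.9, -121.2]
force: [-0.1, -0.5, 5.0]
opening: 0.0315
```

```bash
python3 -c "
from h import *
plan([.467,-.2575,.077],120)
snap('scene','g')
i=cv2.imread('pics/g.png')[140:260,90:250];cv2.imwrite('pics/g2.png',cv2.resize(i,(800,600),interpolation=2))"
```

```text
t 7.0 pos [ 0.4662 -0.2563  0.0762] F [-0.1 -0.5  5. ] open 0.0315 j [ -8.  16. -28.   0. -46. -53.]
turn [-0.1 -0.  -0. ] shift [-0.08 -0.01 -0.15]
```

View pics/g2.png

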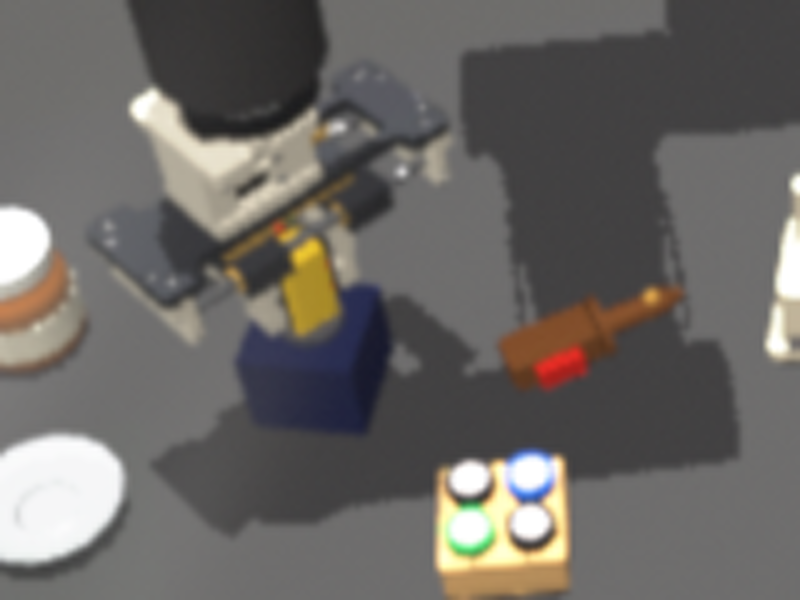

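The gripper holds the pin at 31.5 mm opening, so the button is fully in. The grip stands upright in the stand at about (310,290) in the crop. Lifting.

Request:
servo_tool --deltas '[[[0, 0, 0], [-2, 0, 0], 0], [[0, 0, 0], [-5, 0, 0], 0], [[0, 0, 0], [-9, 0, 0], 0], [[0, 0, 0], [-13, 0, 0], 0], [[0, 0, 0], [-16, 0, 0], 0]]'

```text
clock: 7.55
tool_pos: [0.4661, -0.256, 0.2381]
orientation: [162.6, 90.0, -77.5]
force: [0.2, 0.1, -1.8]
opening: 0.0315
```

```bash
python3 -c "
from h import *
plan([.563,.2464,.236],157.3)"
```

```text
t 7.55 pos [ 0.4661 -0.256   0.2381] F [ 0.2  0.1 -1.8] open 0.0315 j [ -8.   7. -16.   0. -67. -53.]
turn [-37.4  -0.   -0. ] shift [  0.18 -33.44  38.73]
```

Request:
servo_tool --deltas '[[[-3, 0, 0], [0, -2, 2.3], 0], [[-6, 0, 0], [0, -5, 5.8], 0], [[-9, 0, 0], [0, -8, 9.3], 0], [[-12, 0, 0], [0, -11, 12.7], 0], [[-15, 0, 0], [0, -14, 16.2], 0]]'

```text
clock: 8.05
tool_pos: [0.506, -0.0441, 0.2374]
orientation: [67.4, 89.9, -157.7]
force: [1.5, -0.4, -1.6]
opening: 0.0312
```

```bash
python3 -c "
from h import *
plan([.563,.2464,.236],157.3)"
```

```text
t 8.05 pos [ 0.506  -0.0441  0.2374] F [ 1.5 -0.4 -1.6] open 0.0312 j [ 17.   4. -19.   0. -67. -62.]
turn [-22.3   0.   -0.1] shift [  0.12 -24.57  16.52]
```

Request:
servo_tool --deltas '[[[-4.5, 0, 0], [0, -4.5, 3], 0], [[-9, 0, 0], [0, -8, 5.4], 0], [[-13, 0, 0], [0, -11.5, 7.8], 0], [[-17, 0, 0], [0, -15, 10.1], 0], [[-20, 0, 0], [0, -18, 12.1], 0]]'

```text
clock: 8.55
tool_pos: [0.5472, 0.1709, 0.2363]
orientation: [41.2, 89.8, -163.6]
force: [0.8, -0.7, -1.5]
opening: 0.0317
```

```bash
python3 -c "
from h import *
plan([.563,.2464,.236],157.3)"
```

```text
t 8.55 pos [0.5472 0.1709 0.2363] F [ 0.8 -0.7 -1.5] open 0.0317 j [ 37.  11. -11.  -0. -68. -62.]
turn [-2.1  0.1 -0.1] shift [ 0.02 -7.52  1.73]
```

Request:
servo_tool --deltas '[[[-2, 0, 0], [0, -3, 0.8], 0], [[-2, 0, 0], [0, -6, 1.5], 0], [[-2, 0, 0], [0, -7.5, 1.7], 0], [[-2, 0, 0], [3, -7.5, 1.7], 0], [[-2, 0, 0], [7, -7.5, 1.7], 0]]'

```text
clock: 9.05
tool_pos: [0.5637, 0.2471, 0.1665]
orientation: [-44.7, 89.9, 112.5]
force: [0.4, 0.4, -3.1]
opening: 0.0317
```

Request:
servo_tool --deltas '[[[0, 0, 0], [0, 0, 0], 0], [[0, 0, 0], [0, 0, 0], 0]]'

```text
clock: 9.25
tool_pos: [0.5637, 0.2465, 0.1665]
orientation: [39.4, 89.9, -163.4]
force: [0.8, 0.0, -0.2]
opening: 0.0316
```

```bash
python3 -c "
from h import *
plan([.5626,.2464,.155],157.3)
o=ctrl.get_obs()
M=R.from_euler('xyz',o['orientation'],degrees=True).as_matrix();T=o['tool_pos']
s=snap('scene','i')
ax=T-.001*M[:,2]; z=-M[:,0]
tip=ax+z*(-.0162-.052); col=ax-z*.0162
print('tip',tip,'col',col); print('px tip',proj(s,tip),'col',proj(s,col),'hole',proj(s,[.5635,.246,.071]))
i=cv2.imread('pics/i.png')[125:215,260:380];cv2.imwrite('pics/i2.png',cv2.resize(i,(800,600),interpolation=2))"
```

```text
t 9.25 pos [0.5637 0.2465 0.1665] F [ 0.8  0.  -0.2] open 0.0316 j [ 42.  18. -12.  -0. -61. -65.]
turn [-0.1  0.1 -0.1] shift [1.15 0.05 0.09]
tip [0.56447772 0.24604632 0.09833108] col [0.56456638 0.2460728  0.150331  ]
px tip [321.01268643 182.59794638] col [323.37396171 170.28590648] hole [319.69899988 188.5539683 ]
```

View pics/i2.png

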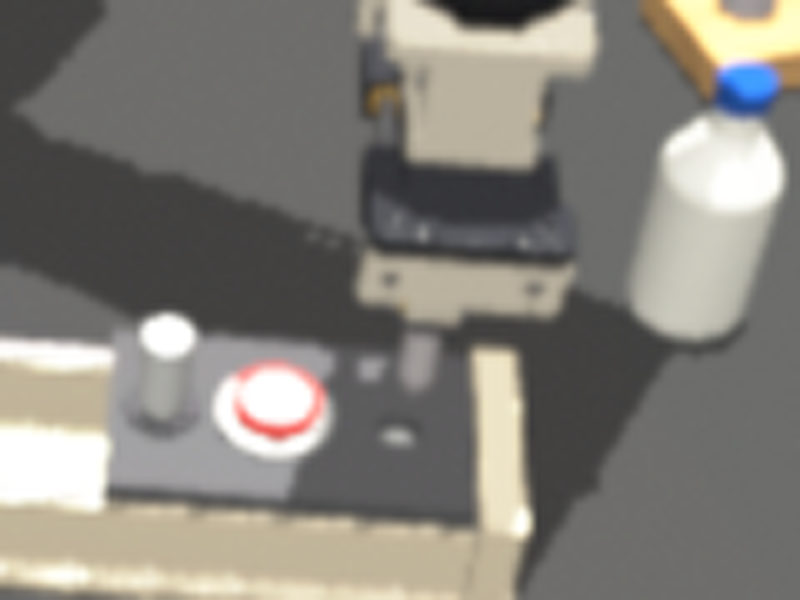

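The shank shows below the fingers with its tip at about (322.0,182.3), and the hole is at (319.6,188.9). The tip seems about 0.8 px too far toward the stop, so I'll measure it sub-pixel.

Run:
```python
from h import *
s=snap('scene');g=cv2.cvtColor(s["image"],cv2.COLOR_RGB2GRAY).astype(float)
o=ctrl.get_obs();M=R.from_euler('xyz',o['orientation'],degrees=True).as_matrix();T=o['tool_pos'];print(T)
ax=T-.001*M[:,2]
for r in range(174,186):
    w=g[r,316:330]
    zs=min(np.linspace(.09,.16,200),key=lambda z:abs(proj(s,[ax[0],ax[1],z])[1]-r))
    e=np.clip(w-np.median(w)-8,0,None); u=(e*np.arange(316,330)).sum()/max(e.sum(),1e-6)
    print(r,w.astype(int),"u",round(u,2),"pred",proj(s,[ax[0],ax[1],zs])[0].round(2))
```

```text
[0.56482745 0.24735663 0.16862714]
174 [ 65  65  65  65  74  93 103  98  94  91  83  77  73  67] u 322.79 pred 323.14
175 [ 66  66  66  68  85 121 136 133 129 117  91  71  65  65] u 323.0 pred 322.97
176 [ 70  69  68  71  93 132 150 153 148 133  97  71  66  66] u 323.04 pred 322.77
177 [ 84  80  78  81 102 137 153 157 152 133  96  74  69  71] u 322.91 pred 322.58
178 [113 108  94  94 112 141 155 156 150 130  99  84  81  83] u 322.81 pred 322.39
179 [146 130 103  99 119 144 156 156 146 125 100  91  90  93] u 321.47 pred 322.2
180 [150 119  97  99 121 145 155 154 143 119  98  92  92  95] u 321.13 pred 322.0
181 [136 107  93  97 116 140 152 150 137 110  95  92  93  95] u 321.5 pred 321.81
182 [107  96  92  94 104 125 139 136 121 101  93  92  92  94] u 322.39 pred 321.62
183 [ 92  92  92  92  96 108 118 114 102  94  92  92  92  94] u 322.21 pred 321.44
184 [ 92  93  93  92  93  97 101  98  93  93  92  92  92  93] u 0.0 pred 321.24
185 [92 92 92 92 92 92 94 92 92 92 92 92 92 92] u 0.0 pred 321.1
```

Run:
```python
from h import *
P=[]
for k in range(3):
    s=snap('scene');P.append(ctrl.get_obs()['tool_pos'])
print(np.mean(P,0),np.std(P,0))
h=np.array([.5635,.246])
for r,u in((176,323.04),(177,322.91),(178,322.8),(182,322.39),(183,322.21)):
    z=min(np.linspace(.09,.16,400),key=lambda z:abs(proj(s,[*h,z])[1]-r))
    p=ray(s,u,r,z); print(r,z,(u-proj(s,[*h,z])[0]).round(2), (p[:2]-h)@np.array([.386,.9225])*1e3)
plan([.5626,.2464,.155],157.3)
```

```text
[0.56468546 0.24744505 0.16865827] [1.32894388e-04 3.03585545e-05 1.62813151e-04]
176 0.1256140350877193 0.97 2.8674408328298293
177 0.12140350877192982 1.02 3.0496441529651266
178 0.11719298245614035 1.1 3.2890924510002777
182 0.09999999999999999 1.45 4.37009090856668
183 0.09561403508771929 1.46 4.414298282626996
t 9.5 pos [0.5645 0.2474 0.1684] F [-0.9  1.1 -1.4] open 0.0314 j [ 42.  17. -12.  -0. -61. -65.]
turn [-0.1 -0.   0.2] shift [1.34 0.17 0.14]
```

Request:
servo_tool --deltas '[[[0, 0, 0], [0.8, 0.3, 0.14], 0], [[0, 0, 0], [0.8, 0.3, 0.14], 0], [[0, 0, 0], [0.8, 0.3, 0.14], 0]]'

```text
clock: 9.8
tool_pos: [0.5619, 0.245, 0.1605]
orientation: [-98.2, 89.8, 59.0]
force: [-0.2, 0.1, -2.8]
opening: 0.0318
```

Run:
```python
from h import *
s=snap('scene','k');g=cv2.cvtColor(s["image"],cv2.COLOR_RGB2GRAY).astype(float)
plan([.5626,.2464,.155],157.3)
h=np.array([.5635,.246])
for r in range(175,190):
    z=min(np.linspace(.07,.16,400),key=lambda z:abs(proj(s,[*h,z])[1]-r))
    print(r,g[r,312:330].astype(int),"axis u",proj(s,[*h,z])[0].round(2))
i=cv2.imread('pics/k.png')[155:200,290:350];cv2.imwrite('pics/k2.png',cv2.resize(i,(800,600),interpolation=2))
```

```text
t 9.85 pos [0.562  0.2451 0.1605] F [ 0.6  0.2 -1.2] open 0.0315 j [ 42.  18. -13.  -0. -60. -65.]
turn [-0.1 -0.   0.2] shift [ 0.55 -0.14 -0.  ]
175 [66 66 66 65 66 66 67 76 95 97 94 95 96 92 87 80 70 65] axis u 322.26
176 [ 72  71  72  71  69  69  72  91 121 127 115 107  97  77  67  65  67  66] axis u 322.08
177 [ 85  86  87  84  83  78  82 103 135 148 147 141 124  90  72  72  71  71] axis u 321.89
178 [ 97 110 115 113 108  94  93 113 141 154 156 149 131  99  85  83  81  83] axis u 321.7
179 [109 139 148 145 130 103  99 120 144 156 156 146 124 101  91  90  90  93] axis u 321.51
180 [107 137 145 139 115  97 102 125 148 157 154 142 118  98  92  92  92  94] axis u 321.32
181 [ 96 107 110 106  96  93 104 131 150 156 153 139 112  95  92  92  92  95] axis u 321.13
182 [ 92  93  93  93  92  93 103 129 148 154 149 133 106  93  92  92  92  94] axis u 320.94
183 [ 92  92  92  92  92  92  98 115 137 145 139 118  98  92  91  92  92  93] axis u 320.75
184 [ 92  92  93  92  91  92  93 102 117 123 115 101  94  92  92  92  93  93] axis u 320.56
185 [ 92  92  92  92  92  93  92  95 102 105  99  93  93  92  92  92  92  92] axis u 320.38
186 [92 92 92 92 92 91 90 91 93 93 93 93 92 92 92 92 92 94] axis u 320.18
187 [92 92 92 92 89 86 84 86 86 87 89 92 92 91 93 93 92 92] axis u 319.99
188 [92 92 92 91 87 82 88 90 85 80 81 89 92 92 92 92 92 93] axis u 319.8
189 [ 92  92  92  92  91 103 127 135 126 102  82  87  92  92  91  92  92  92] axis u 319.66
```

View pics/k2.png

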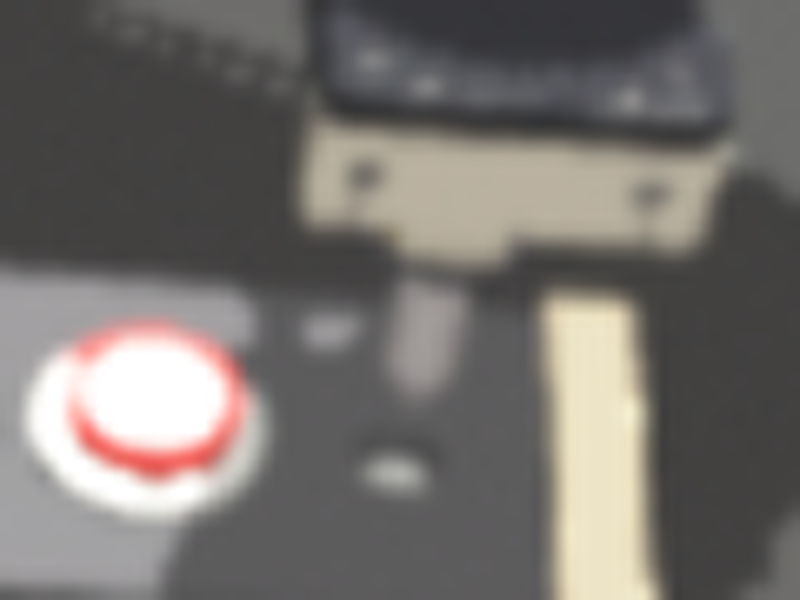

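The pin axis now lies within about 0.3 px of the hole's axis: shank at 321.2, row 181, against 321.1. Descending.

Request:
servo_tool --deltas '[[[0, 0, 0], [0.8, 0, 0], 0], [[0, 0, 0], [1.5, 0, 0], 0], [[0, 0, 0], [2.2, 0, 0], 0], [[0, 0, 0], [2.8, 0, 0], 0], [[0, 0, 0], [2.8, 0, 0], 0]]'

```text
clock: 10.35
tool_pos: [0.5615, 0.2448, 0.1311]
orientation: [-69.9, 89.9, 87.3]
force: [-0.8, 0.3, -1.3]
opening: 0.0318
```

```bash
python3 -c "
from h import *
plan([.5620,.2451,.0872],157.3);print(ctrl.get_obs()['moment'])"
```

```text
t 10.35 pos [0.5615 0.2448 0.1311] F [-0.8  0.3 -1.3] open 0.0318 j [ 42.  19. -15.  -0. -56. -65.]
turn [-0.1  0.   0.1] shift [ 4.39 -0.04 -0.03]
[ 0.12200129 -0.03400566 -0.03797325]
```

Request:
servo_tool --deltas '[[[0, 0, 0], [0.4, 0, 0], 0], [[0, 0, 0], [0.8, 0, 0], 0], [[0, 0, 0], [1.2, 0, 0], 0], [[0, 0, 0], [1.2, 0, 0], 0]]'

```text
clock: 10.75
tool_pos: [0.5612, 0.2446, 0.1184]
orientation: [-31.4, 89.9, 125.8]
force: [0.1, -0.8, -1.3]
opening: 0.0315
```

```bash
python3 -c "
from h import *
plan([.5620,.2451,.0872],157.3);print(ctrl.get_obs()['moment'])"
```

```text
t 10.75 pos [0.5612 0.2446 0.1184] F [ 0.1 -0.8 -1.3] open 0.0315 j [ 42.  20. -16.  -0. -55. -65.]
turn [-0.1  0.1  0. ] shift [ 3.12 -0.07 -0.06]
[ 0.06248499 -0.04164725 -0.01719857]
```

Free so far, with the tip about 20 mm below the carriage top. Continuing with the small drift taken out.

Request:
servo_tool --deltas '[[[0, 0, 0], [0.5, -0.06, -0.05], 0], [[0, 0, 0], [1.0, -0.06, -0.05], 0], [[0, 0, 0], [1.5, -0.06, -0.05], 0], [[0, 0, 0], [2.0, -0.06, -0.05], 0], [[0, 0, 0], [2.0, -0.06, -0.05], 0]]'

```text
clock: 11.25
tool_pos: [0.5614, 0.2446, 0.0974]
orientation: [17.5, 89.9, 174.7]
force: [-0.7, -0.5, -1.9]
opening: 0.0311
```

```bash
python3 -c "
from h import *
plan([.5620,.2451,.0872],157.3);print(ctrl.get_obs()['moment'])"
```

```text
t 11.25 pos [0.5614 0.2446 0.0974] F [-0.7 -0.5 -1.9] open 0.0311 j [ 42.  21. -17.  -0. -52. -64.]
turn [-0.1  0.1 -0. ] shift [ 1.02 -0.07 -0.04]
[ 0.04871135 -0.13140547  0.0380635 ]
```

Request:
servo_tool --deltas '[[[0, 0, 0], [0.4, 0, 0], 0], [[0, 0, 0], [0.8, 0, 0], 0], [[0, 0, 0], [1.1, 0, 0], 0], [[0, 0, 0], [1.2, 0, 0], 0], [[0, 0, 0], [1.2, 0, 0], 0]]'

```text
clock: 11.75
tool_pos: [0.5614, 0.2447, 0.0871]
orientation: [12.4, 89.9, 169.6]
force: [-5.0, -1.9, 11.9]
opening: 0.0311
```

```bash
python3 -c "
from h import *
plan([.5620,.2451,.0872],157.3);print(ctrl.get_obs()['moment'])"
```

```text
t 11.75 pos [0.5614 0.2447 0.0871] F [-5.  -1.9 11.9] open 0.0311 j [ 42.  22. -17.  -0. -51. -64.]
turn [-0.1  0.1 -0. ] shift [-0.01 -0.06 -0.04]
[-0.46512406  2.22925987 -0.04945742]
```

Seated: the height is as predicted at 12 N. Releasing.

Request:
servo_tool --deltas '[[[0, 0, 0], [0, 0, 0], 6.5], [[0, 0, 0], [0, 0, 0], 6.5], [[0, 0, 0], [0, 0, 0], 6.5], [[0, 0, 0], [0, 0, 0], 6.5], [[0, 0, 0], [0, 0, 0], 6.5]]'

```text
clock: 12.25
tool_pos: [0.5616, 0.2447, 0.087]
orientation: [11.2, 89.9, 168.4]
force: [-0.2, 0.1, -0.5]
opening: 0.0632
```

Request:
servo_tool --deltas '[[[0, 0, 0], [-1, 0, 0], 8], [[0, 0, 0], [-4, 0, 0], 8], [[0, 0, 0], [-8, 0, 0], 8], [[0, 0, 0], [-12, 0, 0], 8], [[0, 0, 0], [-14, 0, 0], 8]]'

```text
clock: 12.75
tool_pos: [0.5631, 0.2452, 0.232]
orientation: [-119.8, 89.7, 37.4]
force: [-0.0, 0.3, -0.3]
opening: 0.0798
```

Request:
servo_tool --deltas '[[[0, 0, 0], [0, 5, 0], 8], [[0, 0, 0], [0, 10, 0], 8], [[0, 0, 0], [0, 15, 0], 8], [[0, 0, 0], [0, 20, 0], 8], [[0, 0, 0], [0, 20, 0], 8]]'

```text
clock: 13.25
tool_pos: [0.4833, 0.0568, 0.2324]
orientation: [-119.8, 89.7, 37.3]
force: [1.1, 0.8, 1.3]
opening: 0.0798
```

Run:
```python
from h import *
a=snap("top");b=snap("scene")
def crop(s,x,y,w,h,k): return cv2.resize(s["image"][y:y+h,x:x+w,::-1],(w*k,h*k),interpolation=cv2.INTER_CUBIC)
for z in(.071,.077,.137): print(z,proj(a,[.5635,.246,z]).round(1),proj(b,[.5635,.246,z]).round(1))
A=crop(a,165,165,60,50,6.5.__int__()+1) if 0 else crop(a,165,165,55,50,7);B=crop(b,295,155,50,50,8)
cv=np.zeros((410,790,3),np.uint8);cv[:350,:385]=A;cv[:400,388:788]=B
cv2.imwrite("pics/fin.png",cv); print(ctrl.get_obs()["force"],ctrl.get_obs()["tool_pos"])
```

```text
0.071 [188.1 185.4] [319.7 188.6]
0.077 [187.8 185.2] [320.  187.2]
0.137 [184.4 183. ] [322.6 173.3]
[0.14659068 0.45103554 0.53348869] [0.48580883 0.05986471 0.2325057 ]
```

View pics/fin.png

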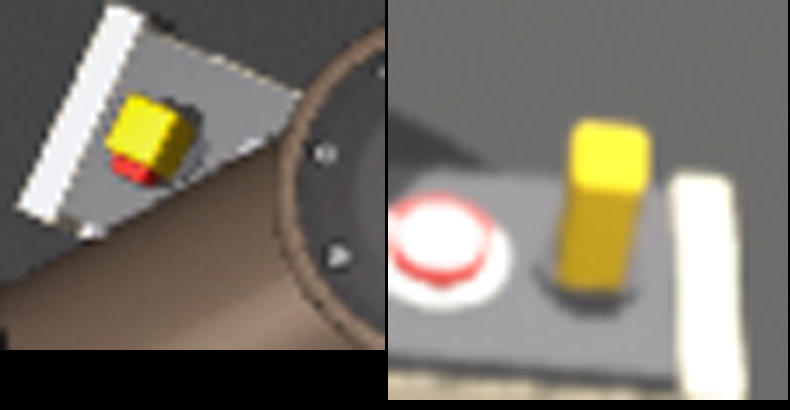

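The pin stands upright on the carriage. Its top-face centre is at (322.6,174.0) in the scene view (predicted 322.6,173.3) and (185.2,183.1) in the top view (predicted 184.4,183.0). The red button is visible proud of the grip, and the arm is clear.

```bash
python3 -c "
from h import *
print(ctrl.close_job(),ctrl.get_obs()['clock'])"
```

```text
the job is handed in; nothing more can be done
the job is handed in; nothing more can be done
```

I slid the carriage home, put the pin down through both holes with its button squeezed in, let go, backed the arm off and handed the job in. The clock was at about 13.3 s. No verdict was reported.

- **Carriage:** I gripped it by its post and slid it about 42 mm, until the force rose to 22 N. The pictures then showed it flush with the stop, and its hole within 0.2 px of where I expected it.
- **Pin:** The gripper closed to 31.5 mm, which means the button was fully in. Before insertion the pictures showed the shank up to about 4 mm too far toward the stop. I corrected this, and the pin went in without resistance. The collar seated at the predicted height with 12 N.
- **Final check:** The last pictures show the pin upright, its button looking sprung out, and the arm clear of it. The top of the grip is within about 1 px (roughly 3 mm) of where it should be in both views. I judged the button and the locking balls by eye only, and did not tug the pin to test the lock.
- **Bystanders:** I did not measure them again at the end. The arm's path stayed well clear of them.

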